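Snap the open pipe clip shut with the clip pliers

TASK

One of the two extraction-pipe stubs still has its black clip open (its two ears stand wide apart; on the other stub they are shut). Pick up the clip pliers by both handles, bring the jaws round the two ears of the open clip and squeeze the handles until the clip snaps shut and stays shut, then lay the pliers flat inside the shallow wooden tray without dropping or flinging them and let go. Work the clip with the pliers only, not with the fingers or arm, and leave the other things on the bench where they are.

Things in the scene. Friction and masses are not known exactly. Their poses are not given: they have to be found in the camera images.
- pliers: Spring-open clip pliers lying flat, 194 mm long, handles 26 mm high, head and jaws 16 mm, 0.18 kg, dark steel, two black rubber handles. Origin: pivot axis, underside; centre of mass 55 mm behind it. x: centre line towards the jaw tips (x = 84 mm) when open, y across, z up. Frame of the half with the handle at +y: when closed by q the centre line lies at yaw -q/2 (clockwise from above) from x.
- pliers_arm (a joint): Closing angle q of the pliers: 0 open (a spring holds it there), 0.62 closed; each half turns by q/2. At the grip point the spring pushes each handle out with about 9.5 N at q = 0 and 14 N at q = 0.6; the clip adds about 11 N at its peak.
- pliers_grip (a point): On the open pliers' centre line, midway between the handles, 55 mm behind the pivot, 13 mm above the underside: grasp here across both handles (bars 12 mm thick, 26 mm high, from 25 to 110 mm behind the pivot). They measure 62 mm over their outer faces here when open, 55 mm at q = 0.12, about 30 mm at q = 0.6.
- pliers_jaws (a point): On the open pliers' centre line, midway between the jaw bars (50 to 84 mm ahead of the pivot, 16 mm high), 70 mm ahead of the pivot, 13 mm above the underside. Clear width between the jaws 60 mm ahead of the pivot: 46 mm open, 39 mm at q = 0.12, about 10 mm at q = 0.6; the tips of the open jaws stand wider, 57 mm.
- pipe_open: Fixed steel pipe stub whose black clip is open: 93 mm high, round flange 90 mm wide, grey sleeve 62 mm wide. Origin: pipe axis at bench level. The clip's ears stand out along its -x (roughly towards the robot), y is across the ears, z up.
- clip (a joint): Angle by which each ear of the open clip is pushed in: 0 open, 0.11 shut. The two ears are linked and turn alike about the pipe axis. An over-centre catch: below 0.055 it springs back open, beyond it snaps on to 0.11 and stays. It takes about 9 N on each ear to start it, less further on.
- clip_ears (a point): Midway between the ears of the open clip, 54 mm from the pipe axis along -x of pipe_open, 60 mm above the bench. Each ear is a black upright tab 3 mm thick, 22 mm high (49 to 71 mm above the bench), standing out to 62 mm from the pipe axis. At their ends the ears span 25 mm outside when open, 11 mm shut.
- pipe_shut: The other fixed pipe stub, the same in every way, but its clip is already shut (rigid, 5 mm gap between the ears). Origin and axes as for pipe_open.
- tray: Fixed shallow plywood tray, 250 mm (x) by 170 mm (y) outside, 18 mm high, walls 6 mm thick, inner floor 6 mm above the bench. Origin: centre of its underside; axes along its sides, z up.
- screw_tin: Bystander: round open steel tin, 67 mm wide, 32 mm high, near the robot. Origin at the centre of its underside.
- offcut: Bystander: pale wood offcut, 45 x 75 x 18 mm, lying in front of the pipes. Origin at the centre of its underside.
- sand_block: Bystander: sanding block, 46 x 110 x 40 mm, right of the pipes. Origin at the centre of its underside.
- glue_bottle: Bystander: upright glue bottle, 53 mm wide, 168 mm high, at the back right. Origin at the centre of its underside.
- mallet: Bystander: wooden mallet, 239 x 124 x 70 mm, lying at the back left. Origin at the centre of its underside.

How it is judged (in metres and radians):
On the way, in this order (a step that is already met when the one before it is completed fails the run):
1. the pliers are lifted clear of the bench (height (world z) of pliers above 0.025 m), for 0.2 s.
2. the open clip is snapped shut with the jaws of the pliers round its ears (value of joint clip above 0.095 rad and distance between pliers_jaws and clip_ears below 0.06 m), for 0.1 s.
At the end, for the whole second after the job is handed in: The clip is shut (joint above 0.095 of 0.11 rad) and the pliers lie flat (within 0.12 rad) and still on the tray's floor (underside 2 to 14 mm above the tray's underside), with the grip and jaw points inside the tray's walls, let go (value of joint clip above 0.095 rad and z of pliers in the frame of tray between 0.002 and 0.014 m and angle between pliers's own z axis and vertical below 0.12 rad and x of pliers_grip in the frame of tray between -0.119 and 0.119 m and y of pliers_grip in the frame of tray between -0.079 and 0.079 m and x of pliers_jaws in the frame of tray between -0.119 and 0.119 m and y of pliers_jaws in the frame of tray between -0.079 and 0.079 m and linear speed of pliers below 0.02 m/s); the robot touches nothing.
It fails at once if the robot's own fingers or arm press on the open clip or its pipe (contact force between any of the fingers, the arm and pipe_open above 1 N).
It fails at once if the pliers are dropped or flung (faster than 1.2 m/s) (linear speed of pliers above 1.2 m/s).
It fails at once if a bystander (screw tin, offcut, sanding block, glue bottle, mallet) is pushed more than 30 mm or knocked over (distance of any of screw_tin, offcut, sand_block, glue_bottle, mallet from where it was at the start of the episode above 0.03 m or angle between any of screw_tin, offcut, sand_block, glue_bottle's own z axis and vertical above 0.5 rad).
It also fails if it takes over 56 s, if anything falls off the work surface, if the arm or the gripper's body presses on something with over 40 N, if the wrist force passes 120 N, or if a joint passes its speed limit or range.

ROBOT

A 6-joint arm with a two-finger parallel gripper is mounted at the origin on a cart in front of the work surface, level with it; the furniture and walls round the work are solid. World frame = base frame: x ahead of the robot, y to its left, z up, the work surface at z = 0. Lengths are in mm, angles in rad, forces in N, time in s.
With the tool pointing down it reaches from about 350 to 975 mm from the base axis. Payload 7.1 kg.
Tool frame: the origin (TCP) lies midway between the tips of the shut fingers; the grasp point (between the pads) lies 19 mm behind it; z points along the fingers, y is the line along which they close (so a half turn about z gives the same grasp; the last joint's range is limited). The gripper opens to 88 mm and grips with 3 to 60 N. Pads are 20 mm wide; open, the fingers measure 115 mm over their backs; the gripper's body (75 mm by 178 mm) begins 61 mm behind the grasp point.
Start: joints at [1.225, 0.423, 1.63, -0, 1.089, -0.019], TCP at [200.602, 591.915, 222.675] pointing down, gripper open.
Joint ranges: [-3, 3], [-0.9, 2.11], [0.09, 2.58], [-1.31, 4.45], [0.11, 2.69], [-2.54, 2.54]. Speed limits (rad/s): [2.39, 2.39, 3.01, 3.14, 3.14, 3.14].

INTERFACE

Orientations are given as a unit quaternion [w, x, y, z].
In Python, from station import bot, optics gives the robot as it stands. The module is installed in compiled form; this text tells all that it offers.
- The arm moves only by the tool drive_tool, never from a script. Its argument "commands" is a list of rows, each an object with "hand": the closure, from -1 (fully open) to 1 (shut); "slide": the shift along the tool's x, y, z in mm, a list of three; "angular": the turn, a rotation vector about the tool's x, y, z in degrees, a list of three. A call has 1 to 5 rows; each row is the pose to reach, as a shift and turn from the pose commanded when the call began, along the tool's axes at that moment; what a row does not reach only later rows make up. A row lasts 1/12 s, in which the tool goes at most 41.7 mm and 7.16 degrees, less where a joint would pass 70% of its speed; a pose out of reach is approached as far as the arm can. A call with a gripper value outside its range is refused whole. The fingers move at their own pace and stop on an object; "newtons" is the grip in N (left out, the last holds). Time passes only in rows, so rows that repeat a pose let the fingers close. It gives the time, the measured TCP pose, the force, the opening and the grip force at its end, in the units of the state.
- bot.state(): the state, without advancing time (a new reading comes with each control period).
- optics.camera(name): name is "side" or "top"; returns a dict with "image" (480x640x3 uint8, red, green, blue), "mtx" (3x3 intrinsics, pixels), "R" (3x3) and "t" (3): a world point X has camera coordinates R X + t. Camera axes: x right, y down, z forward; pixel columns grow to the right and rows downward; lengths in mm; the calibration is good to about 2 mm. A picture is of the moment at which its call begins. There is no depth.
- bot.job_done(): hands the job in; it is judged then, once.
The state is a dict: "time_s": time; "joint_positions": joint angles; "dq": joint speeds; "joint_efforts": joint torques, N m; "ee_pos": TCP position; "eef_rot": TCP orientation; "contact_force": force on the tool from outside, world axes, zero at the start; "wrist_torque": the same for the moment, N m; "grip_width": opening from 0.0 (shut) to 1.0 (fully open); "gripper_force": force on a finger pad.
Only numpy, scipy, OpenCV 4.12 (cv2) and the standard library are available. Lean on these libraries where they do the work, as an engineer would, in place of code of your own. Each camera call takes 0.05 s, during which the arm holds its last target. There are 200 camera calls.

## Working session

There is one attempt and no reset: what is moved stays moved. The work goes in short steps, Python scripts to look and compute and a tool call to move; the robot and the scene stay as the last step left them, time stands still between calls to the robot, and variables do not carry over. Pictures are saved under pics/ and viewed, at most 10 in all, crops included, and the job is handed in when it is done.

Besides the shell and the picture viewer there is one more tool, called after "Emit:" in YAML: its name, and indented under it one key for each argument. drive_tool: Moves the arm, as the interface text tells. Its arguments: {"type":"object","properties":{"commands":{"type":"array","items":{"type":"object","properties":{"hand":{"type":"number"},"slide":{"type":"array","items":{"type":"number"}},"angular":{"type":"array","items":{"type":"number"}}}}},"newtons":{"type":"number"}},"required":["commands"]}

```bash
mkdir -p pics; python3 - <<'E'
from station import bot, optics
import cv2,pickle
for n in("top","side"):
    c=optics.camera(n); pickle.dump(c,open(n+'.pkl','wb'))
    cv2.imwrite(f'pics/{n}0.png',c["image"][:,:,::-1]); print(n,c["mtx"].tolist(),c["R"].tolist(),c["t"].tolist())
print(bot.state())
E
```

```text
top [[506.5045633714401, 0.0, 318.96400026572104], [0.0, 506.5045633714401, 230.78933652600966], [0.0, 0.0, 1.0]] [[0.027782884276625532, -0.9996080927609292, 0.003431068074086883], [-0.9974798369228349, -0.0279475745181591, -0.06521432366395186], [0.06528465572909428, -0.0016105792154773478, -0.9978653815825679]] [22.51958633536059, 573.4939674512672, 1356.7351912463353]
side [[624.1629039785879, 0.0, 315.2025514234653], [0.0, 624.1629039785879, 232.26796786132695], [0.0, 0.0, 1.0]] [[0.9755665177390344, -0.2187269868840465, -0.02069962983148289], [-0.10324052026404844, -0.3732202456368172, -0.9219805004567088], [0.19393649590044384, 0.9015903468069189, -0.3866826633073135]] [-568.9689272719079, 112.92851443328676, 1289.8364399423742]
{'time_s': 0.1, 'joint_positions': array([ 1.22500556e+00,  4.23749069e-01,  1.63058602e+00, -1.20751275e-05,
        1.08863080e+00, -1.90089051e-02]), 'dq': array([ 0.0010924 , -0.00328107, -0.00314453,  0.00081071, -0.00034733,
        0.00078525]), 'joint_efforts': array([ 3.79467883e-04, -5.45613635e+01, -2.74324214e+01,  6.44343859e-02,
        1.88597903e-02,  1.05040695e-05]), 'ee_pos': array([200.43821608, 591.46183013, 221.99985584]), 'eef_rot': array([-1.19287436e-04,  1.62662097e-01,  9.86681595e-01, -6.76199561e-04]), 'contact_force': array([ 1.15651873, -0.23387036, -0.39257676]), 'wrist_torque': array([ 2.51957133e-03, -5.00404366e-05,  9.67175579e-03]), 'gripper_force': 0.0, 'grip_width': 1.0025067380343726}
```

View pics/top0.png

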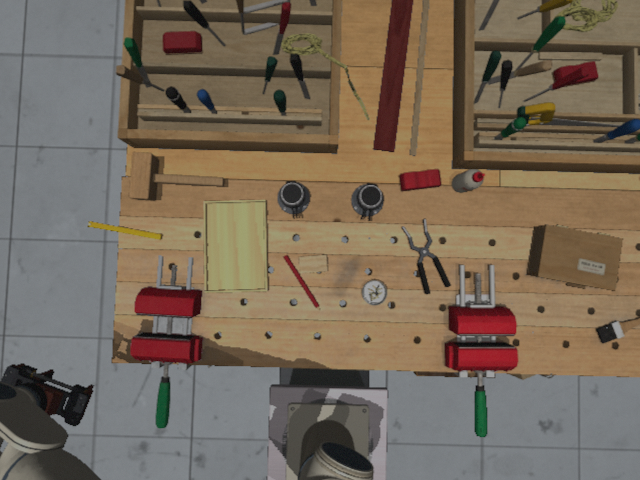

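View pics/side0.png

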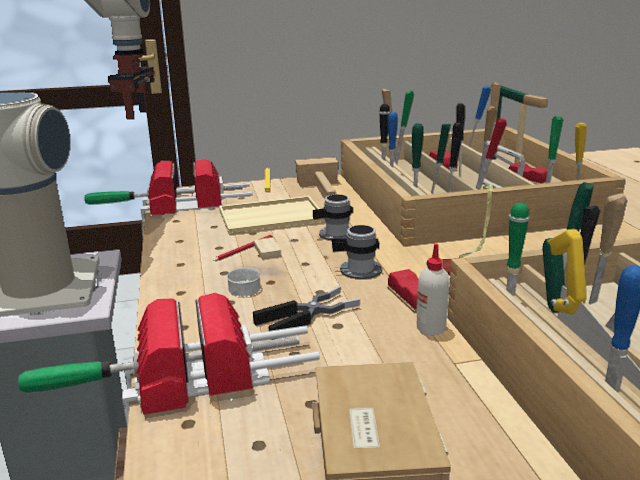

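The top view shows the pliers around (425,255), the tray at (236,245), the pipes at (293,197) and (369,200). The vices are at (480,340) and (167,325), and the arm is at lower left. I'll enlarge the pipes, pliers and tray.

```bash
python3 - <<'E'
import cv2,pickle,numpy as np
t=pickle.load(open('top.pkl','rb'))['image'][:,:,::-1];s=pickle.load(open('side.pkl','rb'))['image'][:,:,::-1]
a=cv2.resize(t[170:230,265:405],(770,330),interpolation=cv2.INTER_CUBIC) #5.5
b=cv2.resize(t[210:300,395:465],(350,450)[::1],interpolation=cv2.INTER_CUBIC) #5
cv2.imwrite('pics/p1.png',a)
c=cv2.resize(s[185:285,310:390],(400,500),interpolation=cv2.INTER_CUBIC) #5
bc=np.zeros((500,750,3),np.uint8);bc[:450,:350]=b;bc[:,350:]=c
cv2.imwrite('pics/p2.png',bc)
E
```

```text
(no output)
```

View pics/p1.png

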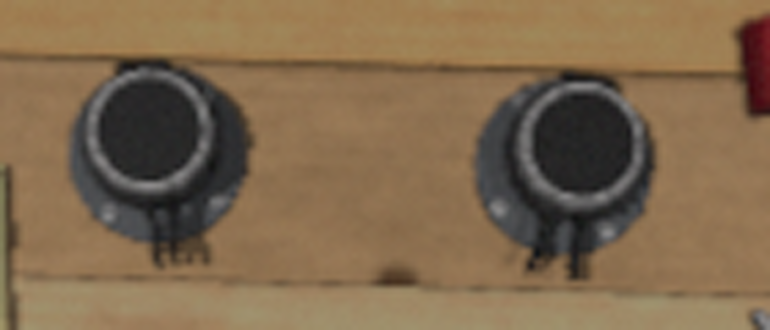

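View pics/p2.png

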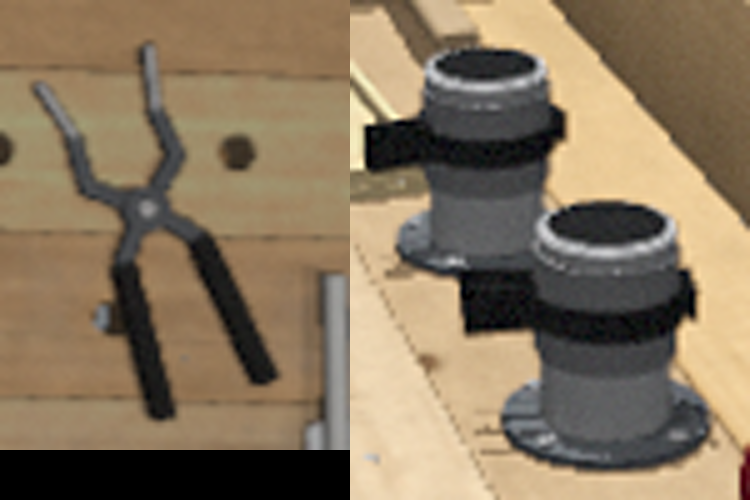

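The right-hand pipe's ears, at crop (543,250) and (577,255), look wider apart than the left's. I'll zoom in on both and compute candidate poses.

```bash
cat > h.py <<'E'
import pickle,numpy as np
def cam(n): return pickle.load(open(n+'.pkl','rb'))
def ray(c,uv):
    d=c['R'].T@np.linalg.solve(c['mtx'],[uv[0],uv[1],1.]); return -c['R'].T@c['t'],d
def atz(c,uv,z):
    o,d=ray(c,uv); return o+d*(z-o[2])/d[2]
def proj(c,X):
    p=c['mtx']@(c['R']@np.asarray(X,float)+c['t']); return p[:2]/p[2]
E
python3 - <<'E'
import cv2,numpy as np
from h import *
c=cam('top');t=c['image'][:,:,::-1]
f=lambda r:cv2.convertScaleAbs(cv2.resize(r,None,fx=12,fy=12,interpolation=cv2.INTER_CUBIC),alpha=2.2)
# left half: left pipe x 277-309, right pipe x 350-382 ; rows 180-222
cv2.imwrite('pics/p3.png',np.hstack([f(t[180:222,277:309]),f(t[180:222,350:382])]))
P=lambda x,y:(395+(x+.5)/5-.5,210+(y+.5)/5-.5)
for n,p,z in [('pivot',(148,208),16),('jawL',(38,86),16),('jawR',(148,46),16),('hL',(162,412),26),('hR',(265,378),26)]:
    print(n,atz(c,P(*p),z).round(1))
Q=lambda x,y:(265+(x+.5)/5.5-.5,170+(y+.5)/5.5-.5)
for p in [(150,130),(581,144)]: print('pipe',atz(c,Q(*p),93).round(1))
for p in [(205,201),(267,200),(268,290),(207,291)]: print('tray',atz(c,p,18).round(1))
E
```

```text
pivot [ 525.3 -248.7   16. ]
jawL [ 590.1 -187.8   16. ]
jawR [ 613.6 -247.5   16. ]
hL [ 415.8 -255.7   26. ]
hR [ 435.5 -310.7   26. ]
pipe [662.9 111.2  93. ]
pipe [662.  -91.1  93. ]
tray [645.3 351.2  18. ]
tray [652.8 182.5  18. ]
tray [409.  171.4  18. ]
tray [401.8 335.5  18. ]
```

View pics/p3.png

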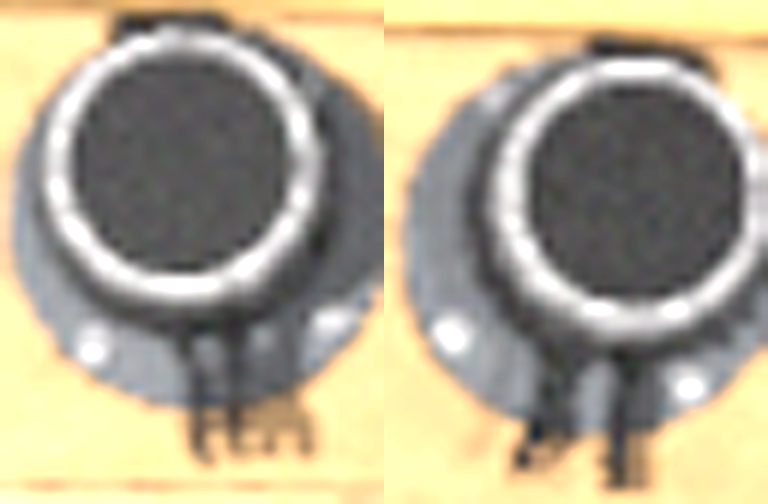

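```bash
python3 - <<'E'
import numpy as np
from h import *
t=cam('top');s=cam('side')
print('campos',(-t['R'].T@t['t']).round(),(-s['R'].T@s['t']).round())
Ti=lambda uv:(384+(uv[0]-350+.5)*12,(uv[1]-180+.5)*12)
Si=lambda uv:(350+(uv[0]-310)*5,(uv[1]-185)*5)
# side view top-rim centre of near pipe -> crop (608,232)
for p in [(487,75),(608,232)]: print('side top',atz(s,(310+(p[0]-350)/5,185+p[1]/5),93).round(1))
A=np.array([662,-91.])
print('flange centre top',np.round(Ti(proj(t,[*A,0]))),np.round(Ti(proj(t,[*A,93]))))
for yw in np.radians([-15,-8,0,8,15]):
    ex=np.array([np.cos(yw),np.sin(yw)]);ey=np.array([-ex[1],ex[0]])
    L=[]
    for sgn in(1,-1):
        for r,w in((35,10.),(62,11.)):
          for z in (49,71):
            X=[*(A-r*ex+sgn*w*ey),z]; L.append(tuple(int(v) for v in Ti(proj(t,X)))+tuple(int(v) for v in Si(proj(s,X))))
    print(round(np.degrees(yw)),L)
E
```

```text
campos [ 483.   41. 1391.] [  317. -1245.   591.]
side top [659.6  93.5  93. ]
side top [ 659.8 -104.9   93. ]
flange centre top [590. 250.] [632. 195.]
-15 [(524, 359, 519, 305), (532, 348, 519, 258), (485, 474, 456, 305), (493, 465, 455, 257), (610, 384, 519, 325), (620, 374, 519, 277), (581, 502, 455, 326), (590, 493, 454, 278)]
-8 [(541, 368, 517, 310), (550, 358, 517, 262), (517, 487, 454, 312), (526, 479, 453, 264), (630, 383, 523, 329), (641, 373, 523, 281), (615, 504, 459, 333), (625, 495, 458, 285)]
0 [(563, 377, 516, 314), (572, 366, 516, 267), (555, 498, 453, 320), (565, 489, 453, 273), (653, 379, 528, 333), (664, 369, 528, 285), (655, 501, 466, 342), (666, 492, 466, 293)]
8 [(585, 382, 517, 319), (595, 372, 517, 272), (595, 503, 456, 329), (605, 495, 456, 281), (674, 372, 536, 338), (686, 362, 535, 289), (693, 492, 476, 349), (705, 484, 476, 301)]
15 [(605, 384, 519, 324), (615, 374, 518, 276), (629, 503, 461, 336), (640, 495, 461, 288), (692, 363, 543, 341), (704, 353, 543, 292), (726, 480, 487, 356), (738, 472, 487, 307)]
```

The right-hand pipe is the open one, with its ears splayed at crop (523,465) and (622,480). Its yaw is about -8° and its axis is near (662,-91). The left pipe's ears are 30 crop px apart, so it is shut. Pliers: pivot (525,-249), yaw about 20.5°. Tray: centre (527,260), yaw about 3°. Next I'll plan the moves.

```bash
cat > plan.py <<'E'
# plan(start(x,y,z,yawdeg of tool x), [(target, rows)...]) ; tool z down
import numpy as np, json
def plan(a,segs,per=5):
    way=[];p=np.array(a,float)
    for tgt,n in segs:
        q=np.array(tgt,float)
        way+=[p+(q-p)*(i+1)/n for i in range(n)]; p=q
    cur=np.array(a,float)
    for i in range(0,len(way),per):
        c,s=np.cos(np.radians(cur[3])),np.sin(np.radians(cur[3])); rows=[]
        for w in way[i:i+per]:
            d=w-cur; r=[round(c*d[0]+s*d[1]),round(s*d[0]-c*d[1]),round(-d[2]),round(-d[3]*2)/2]; rows.append(r)
        print(json.dumps(rows)); x,y,z,t=rows[-1]
        cur=cur+[c*x+s*y, s*x-c*y, -z, -t]
    print('end',cur.round(1))
E
python3 -c "
from plan import *
plan((200.6,591.9,222.7,161.3),[((430,150,210,91),15),((473.5,-268.3,110,20.5),15)])"
```

```text
[[-24, -23, 1, 4.5], [-48, -46, 2, 9.5], [-72, -69, 3, 14.0], [-96, -92, 3, 18.5], [-120, -115, 4, 23.5]]
[[-31, -12, 1, 4.5], [-62, -23, 2, 9.5], [-93, -35, 3, 14.0], [-124, -46, 4, 18.5], [-155, -58, 4, 23.5]]
[[-33, 2, 1, 4.5], [-67, 4, 2, 9.0], [-100, 6, 3, 14.0], [-133, 7, 4, 18.5], [-166, 9, 5, 23.5]]
[[-28, 3, 6, 4.5], [-56, 5, 13, 9.0], [-84, 8, 20, 14.0], [-112, 10, 26, 18.5], [-139, 13, 33, 23.5]]
[[-25, 13, 7, 4.5], [-50, 27, 13, 9.0], [-74, 40, 20, 14.0], [-99, 54, 27, 18.5], [-124, 67, 33, 23.5]]
[[-17, 22, 7, 4.5], [-34, 44, 14, 9.0], [-51, 66, 20, 14.0], [-68, 89, 27, 18.5], [-86, 111, 34, 23.5]]
end [ 473.4 -268.9  109.7   20.3]
```

Emit:
drive_tool:
  commands:
    - {"hand": -1, "slide": [-24, -23, 1], "angular": [0, 0, 4.5]}
    - {"hand": -1, "slide": [-48, -46, 2], "angular": [0, 0, 9.5]}
    - {"hand": -1, "slide": [-72, -69, 3], "angular": [0, 0, 14]}
    - {"hand": -1, "slide": [-96, -92, 3], "angular": [0, 0, 18.5]}
    - {"hand": -1, "slide": [-120, -115, 4], "angular": [0, 0, 23.5]}

```text
time_s: 0.52
ee_pos: [277.6, 442.9, 218.4]
eef_rot: [-0.0, 0.362, 0.932, -0.0]
contact_force: [-0.4, 0.1, -0.2]
grip_width: 1.0
gripper_force: 0.0
```

Emit:
drive_tool:
  commands:
    - {"hand": -1, "slide": [-31, -12, 1], "angular": [0, 0, 4.5]}
    - {"hand": -1, "slide": [-62, -23, 2], "angular": [0, 0, 9.5]}
    - {"hand": -1, "slide": [-93, -35, 3], "angular": [0, 0, 14]}
    - {"hand": -1, "slide": [-124, -46, 4], "angular": [0, 0, 18.5]}
    - {"hand": -1, "slide": [-155, -58, 4], "angular": [0, 0, 23.5]}

```text
time_s: 0.93
ee_pos: [353.4, 295.8, 214.4]
eef_rot: [-0.0, 0.544, 0.839, -0.0]
contact_force: [-0.1, -0.1, 0.0]
grip_width: 1.001
gripper_force: 0.0
```

Emit:
drive_tool:
  commands:
    - {"hand": -1, "slide": [-33, 2, 1], "angular": [0, 0, 4.5]}
    - {"hand": -1, "slide": [-67, 4, 2], "angular": [0, 0, 9]}
    - {"hand": -1, "slide": [-100, 6, 3], "angular": [0, 0, 14]}
    - {"hand": -1, "slide": [-133, 7, 4], "angular": [0, 0, 18.5]}
    - {"hand": -1, "slide": [-166, 9, 5], "angular": [0, 0, 23.5]}

```text
time_s: 1.35
ee_pos: [429.7, 148.1, 209.5]
eef_rot: [-0.0, 0.704, 0.711, -0.0]
contact_force: [0.6, 0.2, 0.2]
grip_width: 1.0
gripper_force: 0.0
```

Emit:
drive_tool:
  commands:
    - {"hand": -1, "slide": [-28, 3, 6], "angular": [0, 0, 4.5]}
    - {"hand": -1, "slide": [-56, 5, 13], "angular": [0, 0, 9]}
    - {"hand": -1, "slide": [-84, 8, 20], "angular": [0, 0, 14]}
    - {"hand": -1, "slide": [-112, 10, 26], "angular": [0, 0, 18.5]}
    - {"hand": -1, "slide": [-139, 13, 33], "angular": [0, 0, 23.5]}

```text
time_s: 1.77
ee_pos: [444.1, 9.5, 176.3]
eef_rot: [-0.0, 0.834, 0.552, -0.0]
contact_force: [0.4, 0.6, 0.1]
grip_width: 1.0
gripper_force: 0.0
```

Emit:
drive_tool:
  commands:
    - {"hand": -1, "slide": [-25, 13, 7], "angular": [0, 0, 4.5]}
    - {"hand": -1, "slide": [-50, 27, 13], "angular": [0, 0, 9]}
    - {"hand": -1, "slide": [-74, 40, 20], "angular": [0, 0, 14]}
    - {"hand": -1, "slide": [-99, 54, 27], "angular": [0, 0, 18.5]}
    - {"hand": -1, "slide": [-124, 67, 33], "angular": [0, 0, 23.5]}

```text
time_s: 2.18
ee_pos: [458.1, -130.7, 143.1]
eef_rot: [-0.0, 0.929, 0.371, -0.0]
contact_force: [0.5, 0.4, 0.9]
grip_width: 0.997
gripper_force: 0.0
```

Emit:
drive_tool:
  commands:
    - {"hand": -1, "slide": [-17, 22, 7], "angular": [0, 0, 4.5]}
    - {"hand": -1, "slide": [-34, 44, 14], "angular": [0, 0, 9]}
    - {"hand": -1, "slide": [-51, 66, 20], "angular": [0, 0, 14]}
    - {"hand": -1, "slide": [-68, 89, 27], "angular": [0, 0, 18.5]}
    - {"hand": -1, "slide": [-86, 111, 34], "angular": [0, 0, 23.5]}

```text
time_s: 2.6
ee_pos: [473.0, -270.4, 109.1]
eef_rot: [-0.0, 0.985, 0.174, -0.0]
contact_force: [-0.1, 1.2, -0.2]
grip_width: 1.001
gripper_force: 0.0
```

Emit:
drive_tool:
  commands:
    - {"hand": -1, "slide": [0, 0, 25], "angular": [0, 0, 0]}
    - {"hand": -1, "slide": [0, 0, 50], "angular": [0, 0, 0]}
    - {"hand": -1, "slide": [0, 0, 75], "angular": [0, 0, 0]}
    - {"hand": -1, "slide": [0, 0, 92], "angular": [0, 0, 0]}
    - {"hand": -1, "slide": [0, 0, 104], "angular": [0, 0, 0]}

```text
time_s: 3.02
ee_pos: [471.9, -268.4, 3.6]
eef_rot: [-0.001, 0.984, 0.176, -0.001]
contact_force: [-1.0, -0.2, 0.3]
grip_width: 1.002
gripper_force: 0.0
```

Emit:
drive_tool:
  commands:
    - {"hand": -0.1, "slide": [0, 0, 0], "angular": [0, 0, 0]}
    - {"hand": -0.2, "slide": [0, 0, 0], "angular": [0, 0, 0]}
    - {"hand": -0.22, "slide": [0, 0, 0], "angular": [0, 0, 0]}
    - {"hand": -0.22, "slide": [0, 0, 0], "angular": [0, 0, 0]}
    - {"hand": -0.22, "slide": [0, 0, 0], "angular": [0, 0, 0]}
  newtons: 30

```text
time_s: 3.43
ee_pos: [473.8, -269.3, 6.8]
eef_rot: [0.001, 0.984, 0.176, 0.001]
contact_force: [-1.2, -0.6, 1.4]
grip_width: 0.663
gripper_force: 9.6
```

```bash
python3 - <<'E'
from station import bot, optics
import cv2,numpy as np
L=[]
for n,(r,c) in dict(top=((200,300),(390,470)),side=((250,350),(235,375))).items():
    g=optics.camera(n)["image"][:,:,::-1][r[0]:r[1],c[0]:c[1]]; L.append(cv2.resize(g,None,fx=3.6,fy=3.6,interpolation=cv2.INTER_CUBIC))
cv2.imwrite('pics/g1.png',np.hstack(L)); s=bot.state(); print(s['ee_pos'],s['grip_width']*88,s['gripper_force'],s['contact_force'])
E
```

```text
[ 473.82092292 -269.42763937    6.77877644] 54.69541434945318 11.047447621822357 [-0.20725624  0.05840074  5.34312976]
```

View pics/g1.png

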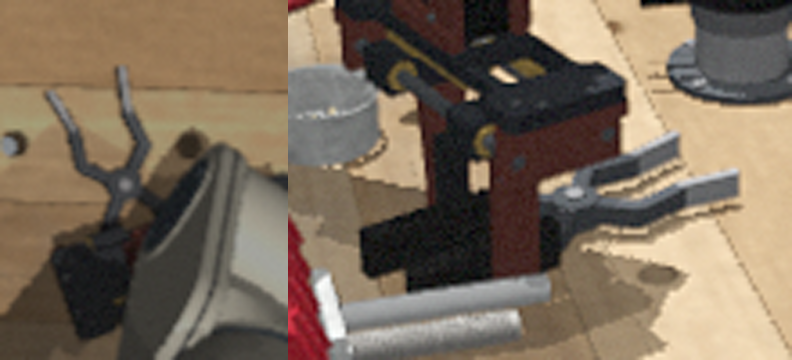

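The pliers are held squarely. The jaws point ahead, the pivot is at top px (425,251), and the opening is 54.7 mm at 11 N. Next I'll plan the lift and the approach.

```bash
python3 -c "
from plan import *
plan((473.4,-268.9,5.7,20.3),[((473.4,-268.9,80,20.3),5),((409,-55.3,59,-8),15)])"
```

```text
[[0, 0, -15, 0.0], [0, 0, -30, 0.0], [0, 0, -45, 0.0], [0, 0, -59, 0.0], [0, 0, -74, 0.0]]
[[1, -15, 1, 2.0], [2, -30, 2, 4.0], [3, -45, 4, 5.5], [4, -59, 5, 7.5], [5, -74, 7, 9.5]]
[[-2, -15, 1, 2.0], [-4, -30, 2, 3.5], [-5, -45, 4, 5.5], [-7, -59, 5, 7.5], [-8, -74, 7, 9.5]]
[[-4, -14, 1, 2.0], [-8, -29, 2, 3.5], [-12, -43, 4, 5.5], [-16, -57, 5, 7.5], [-20, -72, 7, 9.5]]
end [409.1 -55.   58.7  -8.2]
```

Emit:
drive_tool:
  commands:
    - {"hand": -0.22, "slide": [0, 0, -12], "angular": [0, 0, 0]}
    - {"hand": -0.22, "slide": [0, 0, -28], "angular": [0, 0, 0]}
    - {"hand": -0.22, "slide": [0, 0, -45], "angular": [0, 0, 0]}
    - {"hand": -0.22, "slide": [0, 0, -62], "angular": [0, 0, 0]}
    - {"hand": -0.22, "slide": [0, 0, -74], "angular": [0, 0, 0]}

```text
time_s: 3.95
ee_pos: [473.4, -269.1, 81.8]
eef_rot: [0.0, 0.984, 0.176, 0.001]
contact_force: [0.8, -0.2, -1.4]
grip_width: 0.614
gripper_force: 9.2
```

Emit:
drive_tool:
  commands:
    - {"hand": -0.22, "slide": [1, -15, 1], "angular": [0, 0, 2]}
    - {"hand": -0.22, "slide": [2, -30, 2], "angular": [0, 0, 4]}
    - {"hand": -0.22, "slide": [3, -45, 4], "angular": [0, 0, 5.5]}
    - {"hand": -0.22, "slide": [4, -59, 5], "angular": [0, 0, 7.5]}
    - {"hand": -0.22, "slide": [5, -74, 7], "angular": [0, 0, 9.5]}

```text
time_s: 4.37
ee_pos: [451.9, -197.3, 73.3]
eef_rot: [0.0, 0.996, 0.093, 0.0]
contact_force: [1.2, 0.9, -1.9]
grip_width: 0.615
gripper_force: 9.1
```

Emit:
drive_tool:
  commands:
    - {"hand": -0.22, "slide": [-2, -15, 1], "angular": [0, 0, 2]}
    - {"hand": -0.22, "slide": [-4, -30, 2], "angular": [0, 0, 3.5]}
    - {"hand": -0.22, "slide": [-5, -45, 4], "angular": [0, 0, 5.5]}
    - {"hand": -0.22, "slide": [-7, -59, 5], "angular": [0, 0, 7.5]}
    - {"hand": -0.22, "slide": [-8, -74, 7], "angular": [0, 0, 9.5]}

```text
time_s: 4.78
ee_pos: [430.1, -126.0, 66.2]
eef_rot: [0.0, 1.0, 0.01, 0.0]
contact_force: [1.2, -0.3, -1.6]
grip_width: 0.614
gripper_force: 9.1
```

Emit:
drive_tool:
  commands:
    - {"hand": -0.22, "slide": [-4, -14, 1], "angular": [0, 0, 2]}
    - {"hand": -0.22, "slide": [-8, -29, 2], "angular": [0, 0, 3.5]}
    - {"hand": -0.22, "slide": [-12, -43, 4], "angular": [0, 0, 5.5]}
    - {"hand": -0.22, "slide": [-16, -57, 5], "angular": [0, 0, 7.5]}
    - {"hand": -0.22, "slide": [-20, -72, 7], "angular": [0, 0, 9.5]}

```text
time_s: 5.2
ee_pos: [408.7, -54.5, 59.2]
eef_rot: [0.0, 0.997, -0.073, 0.0]
contact_force: [0.7, 0.0, -1.7]
grip_width: 0.61
gripper_force: 9.1
```

```bash
python3 - <<'E'
from station import bot, optics
import cv2,numpy as np
L=[]
for n,(r,c) in dict(top=((175,255),(330,400)),side=((190,290),(270,395))).items():
    g=optics.camera(n)["image"][:,:,::-1][r[0]:r[1],c[0]:c[1]]; f=(5.7 if n=='top' else 3.2); g=cv2.convertScaleAbs(cv2.resize(g,None,fx=f,fy=f,interpolation=cv2.INTER_CUBIC),alpha=1.6); L.append(np.vstack([g,np.zeros((max(0,456-g.shape[0]),g.shape[1],3),np.uint8)]))
cv2.imwrite('pics/g2.png',np.hstack(L)[:,:800]); s=bot.state(); print(s['ee_pos'],s['eef_rot'],s['grip_width']*88,s['gripper_force'],s['contact_force'])
E
```

```text
[407.59375572 -53.71551956  58.86684555] [-1.33281611e-04  9.97469923e-01 -7.10857713e-02 -7.39741303e-04] 54.05143869014249 9.136166721582413 [ 0.53885102 -0.14432323 -2.53377071]
```

View pics/g2.png

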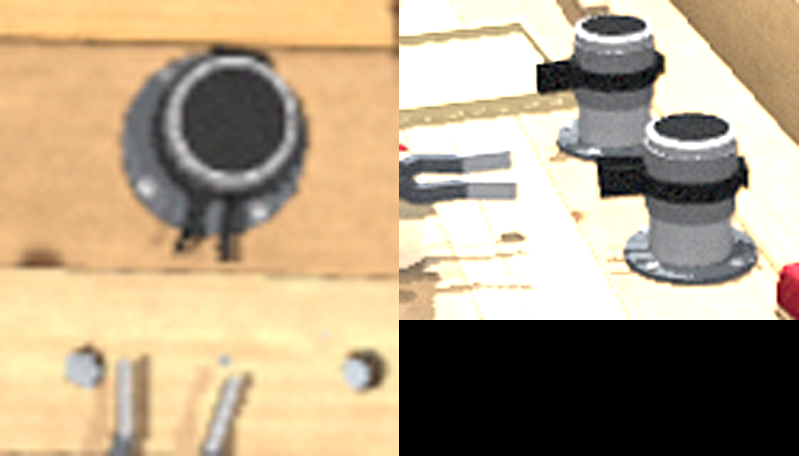

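The jaw tips are at crop (122,360) and (240,378), and the open ears at (183,245) and (226,258). The line is about 2 mm off to the right, with about 74 mm to go. In the side view the jaws are at ear height.

Emit:
drive_tool:
  commands:
    - {"hand": -0.22, "slide": [10, 2, 0], "angular": [0, 0, 0]}
    - {"hand": -0.22, "slide": [20, 2, 0], "angular": [0, 0, 0]}
    - {"hand": -0.22, "slide": [30, 2, 0], "angular": [0, 0, 0]}
    - {"hand": -0.22, "slide": [40, 2, 0], "angular": [0, 0, 0]}
    - {"hand": -0.22, "slide": [50, 2, 0], "angular": [0, 0, 0]}

```text
time_s: 5.72
ee_pos: [459.8, -65.0, 58.8]
eef_rot: [0.0, 0.997, -0.072, 0.0]
contact_force: [-1.1, -0.7, -2.7]
grip_width: 0.614
gripper_force: 9.1
```

Emit:
drive_tool:
  commands:
    - {"hand": -0.22, "slide": [8, 0, 0], "angular": [0, 0, 0]}
    - {"hand": -0.22, "slide": [15, 0, 0], "angular": [0, 0, 0]}
    - {"hand": -0.22, "slide": [21, 0, 0], "angular": [0, 0, 0]}
    - {"hand": -0.22, "slide": [24, 0, 0], "angular": [0, 0, 0]}
    - {"hand": -0.22, "slide": [24, 0, 0], "angular": [0, 0, 0]}

```text
time_s: 6.13
ee_pos: [482.4, -67.8, 58.6]
eef_rot: [0.0, 0.997, -0.072, 0.0]
contact_force: [0.6, 0.1, -1.6]
grip_width: 0.611
gripper_force: 9.1
```

```bash
cat > look.py <<'E'
import sys
from station import bot, optics
import cv2,numpy as np
L=[]
for n,(r,c),f in (('top',((175,255),(330,400)),5.7),('side',((190,290),(300,395)),4.2)):
    g=optics.camera(n)["image"][:,:,::-1][r[0]:r[1],c[0]:c[1]]; g=cv2.convertScaleAbs(cv2.resize(g,None,fx=f,fy=f,interpolation=cv2.INTER_CUBIC),alpha=1.6); L.append(np.vstack([g,np.zeros((max(0,456-g.shape[0]),g.shape[1],3),np.uint8)])[:456])
cv2.imwrite('pics/'+sys.argv[1],np.hstack(L)[:,:800]); s=bot.state(); print(s['ee_pos'],s['eef_rot'],s['grip_width']*88,s['gripper_force'],s['contact_force'])
E
python3 look.py g3.png
```

```text
[481.3242678  -67.5553534   58.54045245] [-3.15367526e-05  9.97427915e-01 -7.16757512e-02 -3.74098341e-04] 53.74524604568809 9.137359857559204 [-0.24654477 -0.28721832 -2.39943337]
```

View pics/g3.png

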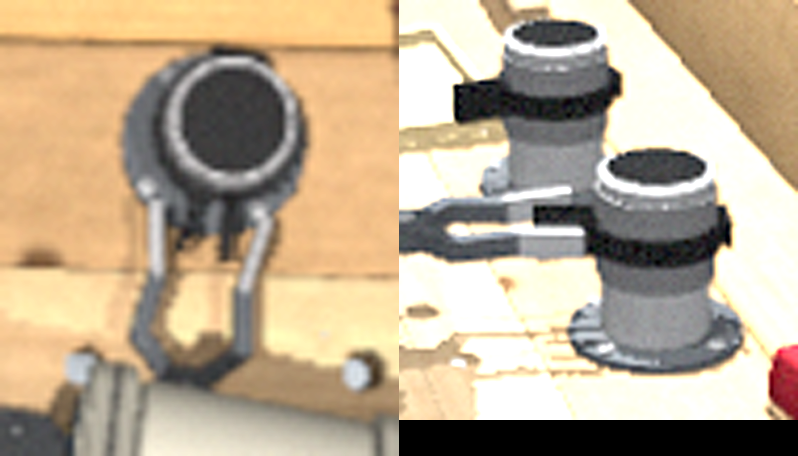

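The jaws, with tips at (155,200) and (265,212), straddle both ears at (185,245) and (226,255), at the right height. I'll squeeze in steps.

Emit:
drive_tool:
  commands:
    - {"hand": -0.15, "slide": [0, 0, 0], "angular": [0, 0, 0]}
    - {"hand": -0.08, "slide": [0, 0, 0], "angular": [0, 0, 0]}
    - {"hand": 0.0, "slide": [0, 0, 0], "angular": [0, 0, 0]}
    - {"hand": 0.05, "slide": [0, 0, 0], "angular": [0, 0, 0]}
    - {"hand": 0.05, "slide": [0, 0, 0], "angular": [0, 0, 0]}
  newtons: 45

```text
time_s: 6.65
ee_pos: [481.3, -67.4, 58.6]
eef_rot: [-0.0, 0.997, -0.072, -0.0]
contact_force: [-1.6, -0.4, -2.0]
grip_width: 0.485
gripper_force: 17.2
```

Emit:
drive_tool:
  commands:
    - {"hand": 0.1, "slide": [0, 0, 0], "angular": [0, 0, 0]}
    - {"hand": 0.15, "slide": [0, 0, 0], "angular": [0, 0, 0]}
    - {"hand": 0.2, "slide": [0, 0, 0], "angular": [0, 0, 0]}
    - {"hand": 0.2, "slide": [0, 0, 0], "angular": [0, 0, 0]}
    - {"hand": 0.2, "slide": [0, 0, 0], "angular": [0, 0, 0]}

```text
time_s: 7.07
ee_pos: [480.0, -67.4, 58.2]
eef_rot: [-0.0, 0.997, -0.072, -0.002]
contact_force: [-3.2, 0.3, -2.3]
grip_width: 0.407
gripper_force: 17.3
```

Emit:
drive_tool:
  commands:
    - {"hand": 0.24, "slide": [0, 0, 0], "angular": [0, 0, 0]}
    - {"hand": 0.28, "slide": [0, 0, 0], "angular": [0, 0, 0]}
    - {"hand": 0.28, "slide": [0, 0, 0], "angular": [0, 0, 0]}
    - {"hand": 0.28, "slide": [0, 0, 0], "angular": [0, 0, 0]}

```text
time_s: 7.4
ee_pos: [480.0, -67.5, 58.2]
eef_rot: [-0.0, 0.997, -0.072, -0.002]
contact_force: [-5.2, 0.6, -2.2]
grip_width: 0.363
gripper_force: 24.2
```

```bash
python3 look.py g4.png
```

```text
[479.99125827 -67.44265434  58.19733712] [-1.73505245e-04  9.97398847e-01 -7.20584128e-02 -1.75933044e-03] 32.48825514285991 24.3027513474226 [-5.43768694  0.24119871 -2.59576085]
```

View pics/g4.png

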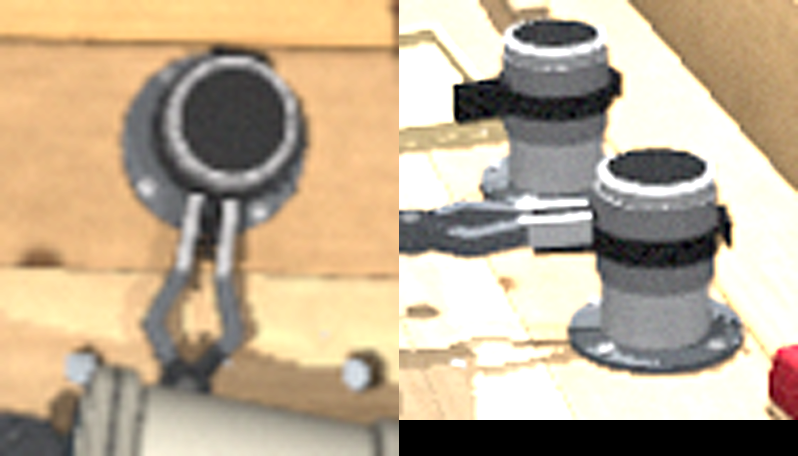

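The jaws, with tips at (197,200) and (230,205), are closed hard on the ears. The inner gap is about 10–11 mm, which fits a shut clip. I'll nudge a little further, then open, back off and check.

Emit:
drive_tool:
  commands:
    - {"hand": 0.31, "slide": [0, 0, 0], "angular": [0, 0, 0]}
    - {"hand": 0.31, "slide": [0, 0, 0], "angular": [0, 0, 0]}
    - {"hand": 0.31, "slide": [0, 0, 0], "angular": [0, 0, 0]}

```text
time_s: 7.75
ee_pos: [479.9, -67.3, 58.2]
eef_rot: [-0.0, 0.997, -0.072, -0.002]
contact_force: [-5.8, 1.4, -0.9]
grip_width: 0.356
gripper_force: 37.6
```

Emit:
drive_tool:
  commands:
    - {"hand": 0.2, "slide": [0, 0, 0], "angular": [0, 0, 0]}
    - {"hand": 0.05, "slide": [0, 0, 0], "angular": [0, 0, 0]}
    - {"hand": -0.1, "slide": [0, 0, 0], "angular": [0, 0, 0]}
    - {"hand": -0.2, "slide": [0, 0, 0], "angular": [0, 0, 0]}
    - {"hand": -0.22, "slide": [0, 0, 0], "angular": [0, 0, 0]}

```text
time_s: 8.17
ee_pos: [482.4, -67.8, 58.9]
eef_rot: [0.0, 0.997, -0.072, 0.001]
contact_force: [-0.4, 0.3, -1.7]
grip_width: 0.608
gripper_force: 9.2
```

Emit:
drive_tool:
  commands:
    - {"hand": -0.22, "slide": [0, 0, 0], "angular": [0, 0, 0]}
    - {"hand": -0.22, "slide": [0, 0, 0], "angular": [0, 0, 0]}

```text
time_s: 8.33
ee_pos: [482.0, -67.7, 58.8]
eef_rot: [0.0, 0.997, -0.072, 0.0]
contact_force: [0.1, 0.2, -2.1]
grip_width: 0.61
gripper_force: 8.9
```

```bash
python3 look.py g5.png
```

```text
[481.86625102 -67.64314735  58.69602523] [ 1.71377732e-05  9.97428306e-01 -7.16712492e-02  8.41927357e-05] 53.46112515879805 8.868939578533173 [ 0.14873702  1.60595578 -1.99723763]
```

View pics/g5.png

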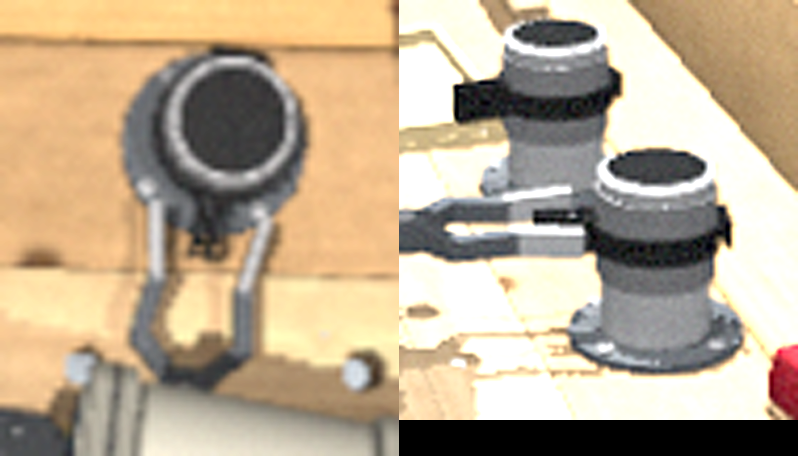

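The clip stays shut with the jaws open. Its ears are now at crop (198,240) and (217,245), and the jaws at (155,205) and (265,212) are clear of them. Next I'll plan the way to the tray.

```bash
python3 -c "
from plan import *
plan((482,-67.6,58.7,-8.2),[((393,-54.8,58.7,-8.2),5),((415,80,110,-3),8),((485,258,110,3),12),((485,258,22,3),10)])"
```

```text
[[-18, 0, 0, 0.0], [-36, 0, 0, 0.0], [-54, 0, 0, 0.0], [-72, 0, 0, 0.0], [-90, 0, 0, 0.0]]
[[0, -17, -6, -0.5], [1, -34, -13, -1.5], [1, -51, -19, -2.0], [1, -68, -26, -2.5], [2, -85, -32, -3.0]]
[[1, -17, -6, -1.0], [2, -34, -13, -1.5], [3, -51, -19, -2.0], [8, -67, -19, -2.5], [12, -82, -19, -3.0]]
[[6, -15, 0, -0.5], [11, -30, 0, -1.0], [16, -45, 0, -1.5], [21, -60, 0, -2.0], [27, -75, 0, -2.5]]
[[5, -15, 0, -0.5], [11, -30, 0, -1.0], [17, -45, 0, -1.5], [23, -59, 0, -2.0], [29, -74, 0, -2.5]]
[[0, 0, 8, 0.0], [0, 0, 17, 0.0], [0, 0, 26, 0.0], [0, 0, 35, 0.0], [0, 0, 44, 0.0]]
[[0, 0, 8, 0.0], [0, 0, 17, 0.0], [0, 0, 26, 0.0], [0, 0, 35, 0.0], [0, 0, 44, 0.0]]
end [484.9 257.7  21.7   2.8]
```

Emit:
drive_tool:
  commands:
    - {"hand": -0.22, "slide": [-15, 0, 0], "angular": [0, 0, 0]}
    - {"hand": -0.22, "slide": [-34, 0, 0], "angular": [0, 0, 0]}
    - {"hand": -0.22, "slide": [-54, 0, 0], "angular": [0, 0, 0]}
    - {"hand": -0.22, "slide": [-74, 0, 0], "angular": [0, 0, 0]}
    - {"hand": -0.22, "slide": [-90, 0, 0], "angular": [0, 0, 0]}

```text
time_s: 8.85
ee_pos: [391.1, -54.5, 58.6]
eef_rot: [-0.0, 0.997, -0.072, -0.0]
contact_force: [0.5, 0.3, -2.1]
grip_width: 0.612
gripper_force: 8.9
```

Emit:
drive_tool:
  commands:
    - {"hand": -0.22, "slide": [0, -17, -6], "angular": [0, 0, -0.5]}
    - {"hand": -0.22, "slide": [1, -34, -13], "angular": [0, 0, -1.5]}
    - {"hand": -0.22, "slide": [1, -51, -19], "angular": [0, 0, -2]}
    - {"hand": -0.22, "slide": [1, -68, -26], "angular": [0, 0, -2.5]}
    - {"hand": -0.22, "slide": [2, -85, -32], "angular": [0, 0, -3]}

```text
time_s: 9.27
ee_pos: [406.8, 29.8, 91.1]
eef_rot: [-0.0, 0.999, -0.045, 0.0]
contact_force: [0.2, -0.6, -2.7]
grip_width: 0.62
gripper_force: 9.1
```

Emit:
drive_tool:
  commands:
    - {"hand": -0.22, "slide": [1, -17, -6], "angular": [0, 0, -1]}
    - {"hand": -0.22, "slide": [2, -34, -13], "angular": [0, 0, -1.5]}
    - {"hand": -0.22, "slide": [3, -51, -19], "angular": [0, 0, -2]}
    - {"hand": -0.22, "slide": [8, -67, -19], "angular": [0, 0, -2.5]}
    - {"hand": -0.22, "slide": [12, -82, -19], "angular": [0, 0, -3]}

```text
time_s: 9.68
ee_pos: [426.8, 110.7, 110.2]
eef_rot: [-0.0, 1.0, -0.019, 0.001]
contact_force: [-0.0, -0.4, -1.7]
grip_width: 0.615
gripper_force: 9.1
```

Emit:
drive_tool:
  commands:
    - {"hand": -0.22, "slide": [6, -15, 0], "angular": [0, 0, -0.5]}
    - {"hand": -0.22, "slide": [11, -30, 0], "angular": [0, 0, -1]}
    - {"hand": -0.22, "slide": [16, -45, 0], "angular": [0, 0, -1.5]}
    - {"hand": -0.22, "slide": [21, -60, 0], "angular": [0, 0, -2]}
    - {"hand": -0.22, "slide": [27, -75, 0], "angular": [0, 0, -2.5]}

```text
time_s: 10.1
ee_pos: [456.1, 184.3, 109.6]
eef_rot: [0.0, 1.0, 0.003, -0.0]
contact_force: [0.2, -0.5, -1.6]
grip_width: 0.611
gripper_force: 9.1
```

Emit:
drive_tool:
  commands:
    - {"hand": -0.22, "slide": [5, -15, 0], "angular": [0, 0, -0.5]}
    - {"hand": -0.22, "slide": [11, -30, 0], "angular": [0, 0, -1]}
    - {"hand": -0.22, "slide": [17, -45, 0], "angular": [0, 0, -1.5]}
    - {"hand": -0.22, "slide": [23, -59, 0], "angular": [0, 0, -2]}
    - {"hand": -0.22, "slide": [29, -74, 0], "angular": [0, 0, -2.5]}

```text
time_s: 10.52
ee_pos: [485.1, 258.9, 109.6]
eef_rot: [0.0, 1.0, 0.025, -0.0]
contact_force: [-0.4, -0.5, -1.9]
grip_width: 0.611
gripper_force: 9.1
```

Emit:
drive_tool:
  commands:
    - {"hand": -0.22, "slide": [0, 0, 8], "angular": [0, 0, 0]}
    - {"hand": -0.22, "slide": [0, 0, 17], "angular": [0, 0, 0]}
    - {"hand": -0.22, "slide": [0, 0, 26], "angular": [0, 0, 0]}
    - {"hand": -0.22, "slide": [0, 0, 35], "angular": [0, 0, 0]}
    - {"hand": -0.22, "slide": [0, 0, 44], "angular": [0, 0, 0]}

```text
time_s: 10.93
ee_pos: [484.0, 256.8, 64.3]
eef_rot: [0.0, 1.0, 0.024, -0.001]
contact_force: [-0.5, 0.3, -1.7]
grip_width: 0.612
gripper_force: 9.0
```

```bash
python3 - <<'E'
from station import bot, optics
import pickle,cv2,numpy as np
from h import *
for n in('top','side'):
    c=optics.camera(n); pickle.dump(c,open(n+'2.pkl','wb'))
print(bot.state()['ee_pos'],bot.state()['grip_width']*88)
# tray edges from the first top picture: gradients along scan lines
c=cam('top'); g=cv2.GaussianBlur(cv2.cvtColor(c['image'],cv2.COLOR_RGB2LAB),(3,3),0).astype(int)
for v in (215,235,260,280): print('row',v,g[v,198:212,2].tolist(),g[v,260:276,2].tolist())
for u in (215,236,258): print('col',u,g[193:207,u,2].tolist(),g[283:298,u,2].tolist())
E
```

```text
[483.37488391 256.48997929  63.66961986] 53.48802458781123
row 215 [151, 151, 151, 151, 151, 152, 151, 148, 146, 149, 152, 153, 153, 153] [153, 153, 153, 152, 151, 147, 145, 146, 149, 151, 151, 151, 151, 151, 151, 151]
row 235 [134, 132, 133, 141, 148, 150, 150, 147, 145, 148, 152, 153, 153, 153] [153, 153, 152, 151, 151, 151, 147, 145, 147, 149, 149, 149, 149, 149, 149, 149]
row 260 [148, 148, 148, 148, 148, 149, 151, 151, 148, 147, 150, 153, 153, 153] [153, 153, 153, 153, 152, 151, 148, 145, 147, 149, 150, 150, 150, 150, 149, 149]
row 280 [150, 150, 151, 151, 151, 151, 152, 151, 147, 146, 149, 152, 152, 153] [153, 153, 153, 153, 152, 152, 151, 147, 144, 147, 150, 150, 151, 151, 151, 150]
col 215 [151, 151, 151, 151, 151, 151, 151, 149, 149, 149, 151, 153, 153, 153] [153, 153, 153, 153, 153, 153, 152, 150, 150, 149, 148, 147, 147, 147, 147]
col 236 [151, 151, 151, 151, 151, 151, 151, 151, 149, 149, 151, 153, 153, 153] [153, 153, 153, 153, 153, 152, 151, 150, 149, 147, 147, 147, 147, 148, 148]
col 258 [151, 151, 151, 151, 151, 151, 150, 149, 148, 150, 152, 153, 153, 153] [153, 153, 153, 153, 151, 149, 148, 149, 148, 147, 146, 146, 146, 147, 147]
```

Emit:
drive_tool:
  commands:
    - {"hand": -0.22, "slide": [0, 0, 10], "angular": [0, 0, 0]}
    - {"hand": -0.22, "slide": [0, 0, 20], "angular": [0, 0, 0]}
    - {"hand": -0.22, "slide": [0, 0, 30], "angular": [0, 0, 0]}
    - {"hand": -0.22, "slide": [0, 0, 40], "angular": [0, 0, 0]}
    - {"hand": -0.22, "slide": [0, 0, 46], "angular": [0, 0, 0]}

```text
time_s: 11.45
ee_pos: [484.2, 257.3, 18.1]
eef_rot: [0.0, 1.0, 0.024, -0.001]
contact_force: [0.0, 0.6, -2.6]
grip_width: 0.612
gripper_force: 9.0
```

Emit:
drive_tool:
  commands:
    - {"hand": -0.22, "slide": [0, 0, 1], "angular": [0, 0, 0]}
    - {"hand": -0.22, "slide": [0, 0, 2], "angular": [0, 0, 0]}
    - {"hand": -0.22, "slide": [0, 0, 3], "angular": [0, 0, 0]}
    - {"hand": -0.22, "slide": [0, 0, 4], "angular": [0, 0, 0]}
    - {"hand": -0.22, "slide": [0, 0, 4], "angular": [0, 0, 0]}

```text
time_s: 11.87
ee_pos: [485.0, 257.8, 15.9]
eef_rot: [-0.0, 1.0, 0.024, 0.0]
contact_force: [-0.1, 0.4, -2.2]
grip_width: 0.611
gripper_force: 9.0
```

Emit:
drive_tool:
  commands:
    - {"hand": -0.22, "slide": [0, 0, 1], "angular": [0, 0, 0]}
    - {"hand": -0.22, "slide": [0, 0, 1.5], "angular": [0, 0, 0]}
    - {"hand": -0.22, "slide": [0, 0, 2], "angular": [0, 0, 0]}
    - {"hand": -0.22, "slide": [0, 0, 2], "angular": [0, 0, 0]}

```text
time_s: 12.2
ee_pos: [484.8, 257.7, 13.7]
eef_rot: [-0.0, 1.0, 0.024, 0.0]
contact_force: [-0.5, 0.7, -2.0]
grip_width: 0.61
gripper_force: 9.0
```

Emit:
drive_tool:
  commands:
    - {"hand": -0.22, "slide": [0, 0, 1], "angular": [0, 0, 0]}
    - {"hand": -0.22, "slide": [0, 0, 1], "angular": [0, 0, 0]}
    - {"hand": -0.22, "slide": [0, 0, 1], "angular": [0, 0, 0]}

```text
time_s: 12.45
ee_pos: [485.0, 257.7, 12.8]
eef_rot: [-0.0, 1.0, 0.024, 0.0]
contact_force: [-0.3, 0.3, -0.7]
grip_width: 0.615
gripper_force: 9.1
```

The weight is starting to rest on the tray floor, right at the expected 12.8 mm. I'll go down one more millimetre, open and rise.

Emit:
drive_tool:
  commands:
    - {"hand": -0.22, "slide": [0, 0, 1], "angular": [0, 0, 0]}
    - {"hand": -0.22, "slide": [0, 0, 1], "angular": [0, 0, 0]}
    - {"hand": -0.3, "slide": [0, 0, 1], "angular": [0, 0, 0]}
    - {"hand": -0.38, "slide": [0, 0, 1], "angular": [0, 0, 0]}
    - {"hand": -0.45, "slide": [0, 0, 1], "angular": [0, 0, 0]}

```text
time_s: 12.87
ee_pos: [485.7, 258.2, 12.3]
eef_rot: [-0.0, 1.0, 0.024, 0.001]
contact_force: [0.8, 0.3, 4.3]
grip_width: 0.712
gripper_force: 2.3
```

Emit:
drive_tool:
  commands:
    - {"hand": -0.6, "slide": [0, 0, 0], "angular": [0, 0, 0]}
    - {"hand": -0.8, "slide": [0, 0, 0], "angular": [0, 0, 0]}
    - {"hand": -0.95, "slide": [0, 0, 0], "angular": [0, 0, 0]}
    - {"hand": -0.95, "slide": [0, 0, 0], "angular": [0, 0, 0]}
    - {"hand": -0.95, "slide": [0, 0, 0], "angular": [0, 0, 0]}

```text
time_s: 13.28
ee_pos: [484.5, 257.5, 11.5]
eef_rot: [0.0, 1.0, 0.024, -0.0]
contact_force: [0.2, 0.3, 0.4]
grip_width: 0.974
gripper_force: 0.0
```

Emit:
drive_tool:
  commands:
    - {"hand": -0.95, "slide": [0, 0, -10], "angular": [0, 0, 0]}
    - {"hand": -0.95, "slide": [0, 0, -25], "angular": [0, 0, 0]}
    - {"hand": -0.95, "slide": [0, 0, -50], "angular": [0, 0, 0]}
    - {"hand": -0.95, "slide": [0, 0, -80], "angular": [0, 0, 0]}
    - {"hand": -0.95, "slide": [0, 0, -110], "angular": [0, 0, 0]}

```text
time_s: 13.7
ee_pos: [484.2, 257.4, 123.0]
eef_rot: [0.0, 1.0, 0.024, -0.001]
contact_force: [1.1, 0.1, 0.5]
grip_width: 0.977
gripper_force: 0.0
```

Emit:
drive_tool:
  commands:
    - {"hand": -0.95, "slide": [-30, 0, -30], "angular": [0, 0, 0]}
    - {"hand": -0.95, "slide": [-60, 0, -60], "angular": [0, 0, 0]}
    - {"hand": -0.95, "slide": [-70, 0, -90], "angular": [0, 0, 0]}
    - {"hand": -0.95, "slide": [-70, 0, -90], "angular": [0, 0, 0]}
    - {"hand": -0.95, "slide": [-70, 0, -90], "angular": [0, 0, 0]}

```text
time_s: 14.12
ee_pos: [415.4, 254.9, 214.1]
eef_rot: [-0.001, 1.0, 0.025, 0.002]
contact_force: [0.1, 0.3, 0.9]
grip_width: 0.98
gripper_force: 0.0
```

```bash
python3 - <<'E'
from station import bot, optics
import cv2,numpy as np,pickle
from h import *
c=optics.camera('top'); s=optics.camera('side'); pickle.dump(s,open('side3.pkl','wb')); pickle.dump(c,open('top3.pkl','wb'))
print(bot.state()['ee_pos'],bot.state()['contact_force'])
c0=cam('top')
g=cv2.cvtColor(c['image'],cv2.COLOR_RGB2GRAY)[198:294,202:271].astype(int)
d=(np.abs(c['image'].astype(int)-c0['image']).sum(2)>90)[198:294,202:271]
for r in range(0,96,3): print(198+r,''.join('#' if x else '.' for x in d[r]))
# elsewhere changes (pipe area)
print(np.array(proj(c,[484+55+84,262+3,16])).round(),np.array(proj(c,[430,255,30])).round())
E
```

```text
[414.95578933 254.18516232 211.63222744] [ 0.74696416 -0.15588959 -0.067813  ]
198 .....................................................................
201 .....................................................................
204 .....................................................................
207 .....................................................................
210 ..............................................##.....................
213 .......................###...................##......................
216 ........................###.................###......................
219 .........................###................##.......................
222 ........................#####............#####.......................
225 .......................######............#####.......................
228 .......................######.............#####......................
231 .......................######.............######.....................
234 ........................########......########.......................
237 ...........................###############.............
[... 670 characters left out ...]
######...#
267 ##..#.#########.......###########################################....
270 ..#.##.##########.....###########################################....
273 ...#.#..###########...###########################################..#.
276 .....#....#######################################################..##
279 ...........######################################################...#
282 ....#.#.....#####################################################..##
285 ....##.#.....####################################################...#
288 ##..##..#.....#########################################.........#..##
291 ###......#.....##############....#######################..###########
[236. 210.] [237. 281.]
```

The difference image shows the pliers in the tray, with jaw tips at about (226,212) and (248,210) and the pivot at about (236,240). They are inside the walls at rows 201–290 and columns 205–267. The hand is well clear, so I'll hand in.

```bash
python3 -c "
from station import bot
print(bot.job_done())"
```

```text
the job is handed in; nothing more can be done
None
```

I snapped the open clip shut with the pliers, laid them inside the tray, let go and handed the job in after about 14 s of the 56 s; the station gave no verdict. The camera showed the clip staying shut with the jaws open and the pliers inside the tray walls. I did not image-check the bystanders at the end.

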